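Pry the stuck gearbox cover up on its dowels

TASK

Take the orange-handled pry bar and, with its blade resting on the yellow fulcrum, set the blade's tip under the lug of the bright domed gearbox cover. Press the handle down so that the bar levers the cover up off its seat by at least 6 mm; do not pull or push the cover with the gripper itself. Then lay the bar down flat on the table, and leave the black cover shut.

Things in the scene. Friction and masses are not known exactly. Their poses are not given: they have to be found in the camera images.
- bar: Loose flat pry bar, 0.3 kg, 290 x 22 mm, lying on the table. Origin on its flat underside, mid-width; x axis runs along it to the blade tip. Orange handle from x = -130 to 0 mm, 14 mm thick; dark steel blade from x = 0 to +160 mm, 8 mm thick, blunt. Balances about x = -5 mm. Grip it across its 22 mm width, on the handle.
- cover: Bright round domed cover of a small green gearbox, 154 mm wide. Origin: centre of its flat underside, 100 mm up when seated. Its lug, a tab 56 mm wide, 8 mm thick, sticks out at flange level towards -x to x = -125 mm; under it open air up to the gearbox at x = -76 mm. Tight on dowels: only rises straight up (up to 30 mm), needs about 27 N, stays where left.
- fulcrum: Yellow post fixed to the bright cover's gearbox, before the lug; round top (8 mm radius, 64 mm wide along y). Origin: middle of its top line, 82 mm above the table, 18 mm below the seated lug's underside, 155 mm from the cover's axis, 30 mm outside the lug's edge. Axes parallel to the cover's: x points to the cover. A 10 mm foot plate ends at x = -30 mm. The other gearbox has its own such post.
- black_cover: Black flat-topped cover of the other, like gearbox, which must stay shut. Origin and axes as for the bright cover, 100 mm above the table.

How it is judged (in metres and radians):
On the way, in this order (a step that is already met when the one before it is completed fails the run):
1. the bar points at the cover with its blade over the fulcrum and its tip reaching past the lug's edge under it, the cover still seated (x of fulcrum in the frame of bar between 0.05 and 0.126 m and y of fulcrum in the frame of bar between -0.035 and 0.035 m and z of fulcrum in the frame of bar between -0.018 and 0.018 m and angle between the x axis of bar and the x axis of fulcrum, either way round below 0.4 rad and height (world z) of cover below 0.102 m), for 0.2 s.
2. the cover is at least 6 mm up, borne by the bar, which bears on the fulcrum (height (world z) of cover above 0.106 m and contact force between bar and cover above 1 N and contact force between bar and fulcrum above 1 N), for 0.1 s.
At the end, for the whole second after the job is handed in: The bright cover stands at least 6 mm above its seat, the black cover is still shut (within 3 mm), and the bar lies at rest and flat on the table (within 10 degrees, its underside's line no more than 22 mm up), clear of the cover (height (world z) of cover above 0.106 m and height (world z) of black_cover below 0.103 m and height (world z) of bar below 0.022 m and angle between bar's own x axis and vertical between 1.396 and 1.745 rad and linear speed of bar below 0.02 m/s and contact force between bar and cover below 0.2 N); the robot touches nothing.
It fails at once if the gripper or arm itself pushes or pulls the bright cover (contact force between any of the fingers, the arm and cover above 5 N).
It fails at once if the black cover is raised (height (world z) of black_cover above 0.103 m).
It also fails if it takes over 61 s, if anything falls off the work surface, if the arm or the gripper's body presses on something with over 40 N, if the wrist force passes 120 N, or if a joint passes its speed limit or range.

ROBOT

A 6-joint arm with a two-finger parallel gripper is mounted at the origin on the work surface. World frame = base frame: x ahead of the robot, y to its left, z up, the work surface at z = 0. Lengths are in mm, angles in rad, forces in N, time in s.
With the tool pointing down it reaches from about 400 to 825 mm from the base axis. Payload 7 kg.
Tool frame: the origin (TCP) lies at the very end of the fingers, on their centre line; the grasp point (between the pads) lies 19 mm behind it; z points along the fingers, y is the direction in which the jaws open and shut (so a half turn about z gives the same grasp; the last joint's range is limited). The gripper opens to 88 mm and grips with 3 to 60 N. Pads are 19 mm wide; open, the fingers measure 130 mm over their backs; the gripper's body (78 mm by 193 mm) begins 47 mm behind the grasp point.
Start: joints at [1.607, 0.359, 0.012, 0, -1.224, -0.288], TCP at [168.185, 653.689, 226.561] pointing down, gripper open.
Joint ranges: [-3.07, 3.07], [-1.43, 2.12], [-1.02, 1.25], [-3.03, 1.67], [-3.05, -0], [-3.03, 3.03]. Speed limits (rad/s): [2.39, 2.39, 3.01, 3.14, 3.14, 3.14].

INTERFACE

Orientations are given as a unit quaternion [x, y, z, w].
In Python, from plant import bot gives the robot as it stands. Calls block until the motion is done:
- bot.move_ptp(position, orientation): joint-space move of the TCP to a pose.
- bot.line_to(position, velocity=150, ori=None): straight line of the TCP; ori=None keeps the orientation; velocity is the mean speed in mm/s.
- bot.move_joints(angles): joint-space move.
- bot.move_gripper(opening, force=None): finger opening in mm; force is the grip in N (None keeps the last); returns when the fingers have stopped.
- bot.pause(seconds).
- bot.solve_ik(position, orientation): joint angles nearest the present ones, or None.
- bot.read_state(): the state.
- bot.camera(name): name is "side" or "top" or "wrist"; returns the picture (420x560x3 uint8, red, green, blue); there is no depth.
- bot.get_calibration(name): a dict with "fx", "fy", "cx", "cy" (pixels), "view" (4x4, takes a point from world to camera coordinates); the wrist camera has in their place "T_tool_cam" (4x4, takes a point from camera to tool coordinates, whose origin is the TCP and whose axes are the flange's). Camera axes: x right, y up, looking along -z (the intrinsics and any distortion apply to the point x, -y, -z); pixel columns grow to the right and rows downward; lengths in mm; the calibration is good to about 2 mm. A picture is of the moment at which its call begins: read the wrist's pose just before it. get_calibration takes no time and is no camera call.
A pose or a line that the arm cannot do raises bot.Unreachable and nothing moves.
- bot.close_job(): hands the job in, once; it reports no verdict.
The state is a dict: "t": time; "joint_pos": joint angles; "qvel": joint speeds; "tau": joint torques, N m; "tcp_pos": TCP position; "eef_rot": TCP orientation; "contact_force": force on the tool from outside, world axes, zero at the start; "moment": the same for the moment, N m; "width": finger opening in mm.
Only numpy, scipy, OpenCV 4.12 (cv2) and the standard library are available. Lean on these libraries where they do the work, as an engineer would, in place of code of your own. Each camera call takes 0.05 s, during which the arm holds its last target.

## Working session

There is one attempt and no reset: what is moved stays moved. The work goes in short steps, each a Python script; the robot and the scene stay as the last script left them, time stands still between calls to the robot, and variables do not carry over. Pictures are saved under pics/ and viewed, and the job is handed in when it is done.

```bash
ls; mkdir -p pics; python3 - <<'E'
from plant import bot
import cv2
for n in ("side","top","wrist"):
    im=bot.camera(n); cv2.imwrite(f"pics/{n}0.png",im[:,:,::-1])
    print(n,bot.get_calibration(n))
print(bot.read_state())
E
```

```text
pics
side {'fx': 534.3088610987353, 'fy': 534.3088610987353, 'cx': 280.46701414077563, 'cy': 216.3234605358841, 'view': array([[-9.98452875e-01, -5.55315300e-02,  2.84705410e-03,
         6.37848598e+02],
       [ 3.11004082e-02, -5.15273024e-01,  8.56461602e-01,
        -1.25025746e+02],
       [-4.60936130e-02,  8.55225093e-01,  5.16202886e-01,
        -1.30279271e+03],
       [ 0.00000000e+00,  0.00000000e+00,  0.00000000e+00,
         1.00000000e+00]])}
top {'fx': 504.6050980045913, 'fy': 504.6050980045913, 'cx': 276.75393419166227, 'cy': 213.2771593327418, 'view': array([[ 2.32293065e-02, -9.99664577e-01, -1.14513029e-02,
        -1.70046294e+01],
       [ 9.80968153e-01,  2.05831578e-02,  1.93074640e-01,
        -6.50091832e+02],
       [-1.92774174e-01, -1.57183534e-02,  9.81117246e-01,
        -1.17687197e+03],
       [ 0.00000000e+00,  0.00000000e+00,  0.00000000e+00,
         1.00000000e+00]])}
wrist {'fx': 324.2719117158128, 'fy': 324.2719117158128, 'cx': 273.9795036550302, 'cy': 206.37151149540682, 'T_tool_cam': array([[-1.41070782e-03,  9.56165579e-01,  2.92823148e-01,
 
[... 276 characters left out ...]
0]])}
{'t': 0.15, 'joint_pos': array([ 1.60709337e+00,  3.59203079e-01,  1.12945971e-02, -2.32204814e-04,
       -1.22411144e+00, -2.88113250e-01]), 'qvel': array([ 1.29477616e-03, -2.35504584e-03,  2.09591597e-03, -1.92385071e-04,
       -9.24695038e-04,  4.39684845e-05]), 'tau': array([-2.38107365e-03, -5.83275747e+01,  2.93291456e+01,  7.00142249e+00,
        8.77550076e-03, -1.10952360e-04]), 'tcp_pos': array([168.11842936, 653.35759246, 225.8654292 ]), 'eef_rot': array([ 9.92078886e-01, -1.25614881e-01, -8.93557122e-06,  6.21396974e-04]), 'contact_force': array([-0.21548969, -0.56639976, -0.13464278]), 'moment': array([-0.02212627,  0.00496627, -0.02619608]), 'width': 87.63235003098247}
```

View pics/side0.png

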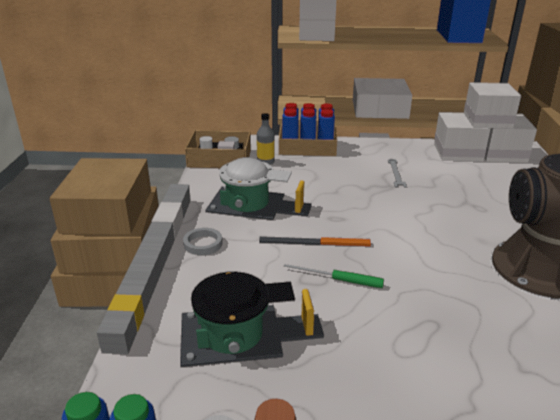

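View pics/top0.png

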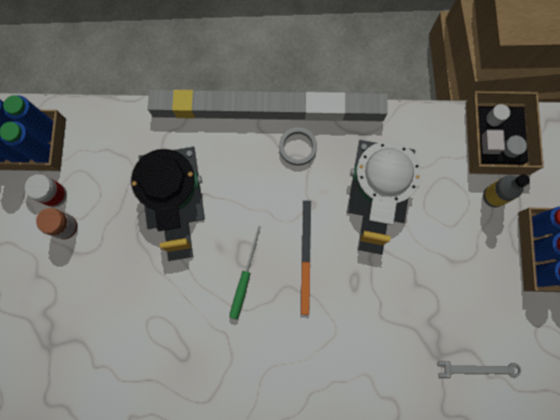

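View pics/wrist0.png

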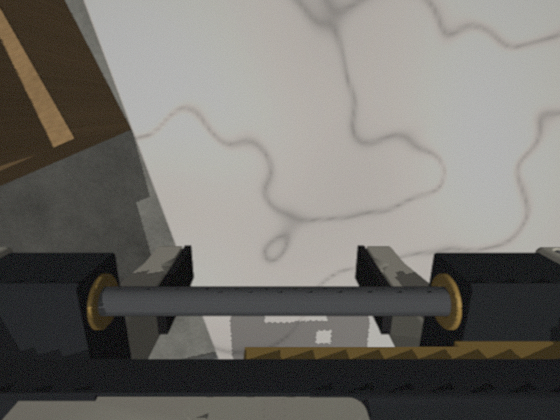

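The side view shows the bar from about (260,240) to (370,242), the bright cover at (247,172) and its fulcrum at (300,195). In the top view the bar's tip is at (307,202) and its handle end at (305,314). The bright fulcrum is at (376,238), the lug at (383,210) and the black unit on the left. Next I'll measure them.

```bash
cat > h.py <<'E'
import numpy as np, cv2
from plant import bot
def ray(cal,uv,view=None):
    V=cal["view"] if view is None else view
    R=V[:3,:3];t=V[:3,3]
    d=np.array([(uv[0]-cal["cx"])/cal["fx"],-(uv[1]-cal["cy"])/cal["fy"],-1.])
    return -R.T@t, R.T@d
def onz(cal,uv,z,view=None):
    o,d=ray(cal,uv,view); return o+d*(z-o[2])/d[2]
def tri(rays):
    A=0;b=0
    for o,d in rays:
        d=d/np.linalg.norm(d);P=np.eye(3)-np.outer(d,d);A=A+P;b=b+P@o
    x=np.linalg.solve(A,b)
    return x,[np.linalg.norm((np.eye(3)-np.outer(d,d)/(d@d))@(x-o)) for o,d in rays]
def proj(cal,p,view=None):
    V=cal["view"] if view is None else view
    c=V[:3,:3]@p+V[:3,3]
    return np.array([cal["cx"]+cal["fx"]*c[0]/-c[2],cal["cy"]-cal["fy"]*c[1]/-c[2]])
def blobs(im,lo,hi,amin=30):
    h=cv2.cvtColor(im,cv2.COLOR_RGB2HSV); m=cv2.inRange(h,lo,hi)
    n,l,s,c=cv2.connectedComponentsWithStats(m)
    return [(s[i],c[i],cv2.minAreaRect(np.argwhere(l==i)[:,::-1].astype(np.float32)),l==i) for i in range(1,n) if s[i,4]>=amin]
E
python3 - <<'E'
from h import *
np.set_printoptions(precision=1,suppress=True)
for n in ("side","top"):
    im=cv2.imread(f"pics/{n}0.png")[:,:,::-1].copy()
    for nm,lo,hi in (("orange",(5,180,120),(16,255,255)),("yellow",(18,180,90),(32,255,255))):
        for s,c,r,m in blobs(im,lo,hi):
            print(n,nm,s,c,r[0],np.array(r[1]),r[2], cv2.boxPoints(r).tolist())
    x0,y0,x1,y1={"side":(190,130,400,290),"top":(280,120,440,330)}[n]
    cv2.imwrite(f"pics/{n}_crop.png",cv2.resize(im[y0:y1,x0:x1,::-1],None,fx=3.2 if n=="side" else 2.8,fy=3.2 if n=="side" else 2.8,interpolation=cv2.INTER_CUBIC))
E
```

```text
side orange [321 238  49   8 281] [345.1 241.4] (345.02227783203125, 241.3758087158203) [48.2  5.8] 2.045408248901367 [[320.842041015625, 243.42294311523438], [321.0496826171875, 237.60891723632812], [369.2025146484375, 239.32867431640625], [368.994873046875, 245.1427001953125]]
side yellow [258 143  16  16 225] [265.2 150.6] (265.5, 150.5) [15. 15.] 90.0 [[258.0, 143.0], [273.0, 143.0], [273.0, 158.0], [258.0, 158.0]]
side yellow [295 182   9  30 176] [299.  197.5] (298.7969055175781, 196.46804809570312) [ 7.1 29.3] 2.602562189102173 [[294.59381103515625, 210.9360809326172], [295.9237060546875, 181.67835998535156], [303.0, 182.00001525878906], [301.67010498046875, 211.2577362060547]]
side yellow [303 290  11  45 310] [308.  312.7] (308.23040771484375, 311.8808898925781) [44.6  8.7] 84.47245788574219 [[301.75360107421875, 290.1205749511719], [310.4144287109375, 289.2824401855469], [314.70721435546875, 333.6412048339844], [306.04638671875, 334.4793395996094]]
side yellow [109 295  32  16 386] [124.9 302.5] (124.544189453125, 302.4393310546875) [30.7 14.3] 2.385944128036499 [[108.91854095458984, 308.9549255371094], [109.51473236083984, 294.6464538574219], [140.16983032226562, 295.9237365722656], [139.57363891601562, 310.2322082519531]]
top orange [303 263   6  51 108] [306.1 282.5] (305.5, 288.0) [50.  5.] 90.0 [[303.0, 263.0], [308.0, 263.0], [308.0, 313.0], [303.0, 313.0]]
```

View pics/side_crop.png

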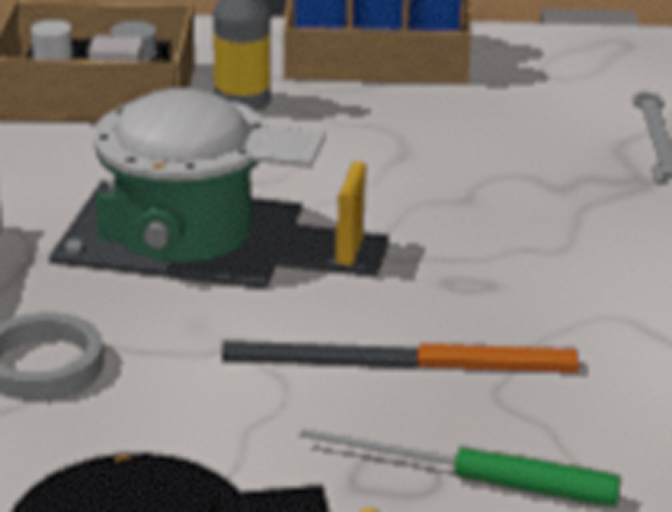

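View pics/top_crop.png

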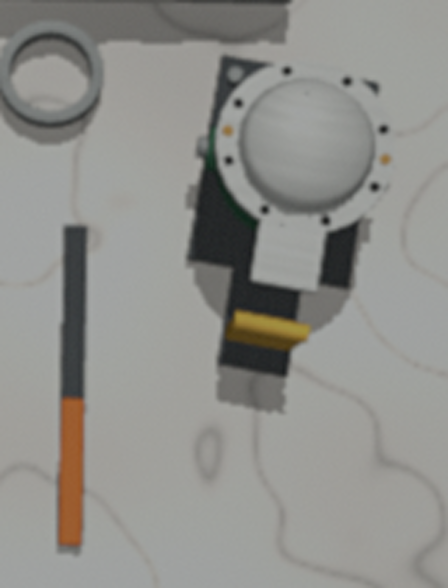

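```bash
python3 - <<'E'
from h import *
np.set_printoptions(precision=1,suppress=True)
S=bot.get_calibration("side");T=bot.get_calibration("top")
s=lambda x,y:np.array([x/3.2+190-.34,y/3.2+130-.34]); t=lambda x,y:np.array([x/2.8+280-.32,y/2.8+120-.32])
print("cam",ray(S,(0,0))[0],ray(T,(0,0))[0])
P={"tip": ((223,346),(75,228)),"hend":((577,354),(70,546)),"junc":((419,350),(73,398)),
"lugfar(-y)":((324,131),(319,291)),"lugnear":((310,165),(250,280)),
"fulc near(+y)":((350,188),(236,312)),"fulc far":((361,163),(309,328))}
for k,(a,b) in P.items(): print(k,*tri([ray(S,s(*a)),ray(T,t(*b))]))
for k,z in (("tip",8),("hend",14),("junc",14),("lugfar(-y)",108),("lugnear",108),("fulc near(+y)",78),("fulc far",78)):
    print(k,onz(T,t(*P[k][1]),z),onz(S,s(*P[k][0]),z))
# flange ellipse
for k,p in (("flange L",(213,140)),("flange R",(393,148)),("flange top",(305,66))): print(k,onz(T,t(*p),108))
E
```

```text
cam [ 580.7 1085.2  777.8] [ 411.2  -22.1 1280. ]
tip [696.7 -77.7   7.9] [np.float64(1.8583726301885726), np.float64(1.8583726301883186)]
hend [409.4 -76.7  12.4] [np.float64(2.0143131854565137), np.float64(2.0143131854564555)]
junc [538.3 -77.6  10.7] [np.float64(0.4790210208227631), np.float64(0.47902102082304665)]
lugfar(-y) [ 623.9 -279.1  106.5] [np.float64(1.1093371354637216), np.float64(1.1093371354635388)]
lugnear [ 633.4 -222.2  101.7] [np.float64(1.4449636364139584), np.float64(1.4449636364136842)]
fulc near(+y) [ 603.2 -211.9   86.9] [np.float64(3.430579446504553), np.float64(3.430579446504802)]
fulc far [ 593.5 -275.7   78.2] [np.float64(2.0420865438110263), np.float64(2.0420865438108966)]
tip [694.8 -77.6   8. ] [698.5 -78.2   8. ]
hend [407.4 -76.4  14. ] [411.8 -74.6  14. ]
junc [537.5 -77.4  14. ] [538.9 -72.8  14. ]
lugfar(-y) [ 622.5 -278.6  108. ] [ 624.9 -276.6  108. ]
lugnear [ 630.7 -220.9  108. ] [ 634.3 -210.5  108. ]
fulc near(+y) [ 608.1 -213.7   78. ] [ 600.  -227.3   78. ]
fulc far [ 595.5 -276.    78. ] [ 591.5 -275.2   78. ]
flange L [ 752.3 -190.7  108. ]
flange R [ 748.2 -344.5  108. ]
flange top [ 820.4 -270.8  108. ]
```

```bash
cat >> h.py <<'E'
from scipy.spatial.transform import Rotation as Ro
YAW=-0.138; FUL=np.array([598.,-246.,82.])
def q(yaw,pitch,flip=False):  # pitch>0 : bar tip up
    r=Ro.from_euler('z',yaw)*Ro.from_euler('y',-pitch)*Ro.from_euler('x',np.pi)
    if flip: r=r*Ro.from_euler('z',np.pi)
    return r.as_quat()
def bar2tcp(orig,yaw,pitch,gx,gz):
    """TCP for bar origin at orig; gx,gz = TCP in bar frame (x along, z up)"""
    B=Ro.from_euler('z',yaw)*Ro.from_euler('y',-pitch)
    return np.asarray(orig)+B.apply([gx,0,gz])
def pivot(f,pitch,lift=0,side=0,yaw=YAW):
    """bar origin with underside line tangent on fulcrum cylinder (r 8) at bar x=f"""
    B=Ro.from_euler('z',yaw)*Ro.from_euler('y',-pitch)
    z=B.apply([0,0,1]); y=Ro.from_euler('z',yaw).apply([0,1,0])
    c=FUL-[0,0,8]
    return c+z*8+[0,0,lift]+y*side-B.apply([f,0,0])
E
python3 - <<'E'
from h import *
np.set_printoptions(precision=2,suppress=True)
for flip in (0,1):
  print(flip,bot.solve_ik([483.5,-77,2],q(-.005,0,flip)))
  for gx in (-40,-55,-70):
   for p in (0,.15,.3,.36):
    t=bar2tcp(pivot(97,p),YAW,p,gx,-1); print(gx,p,t,bot.solve_ik(t,q(YAW,p,flip)))
E
```

```text
0 [ 0.24  0.33 -0.66  0.   -0.58  1.32]
-40 0 [ 462.3  -227.15   81.  ] [-0.08  0.24 -0.53  0.   -0.8   1.51]
-40 0.15 [ 462.79 -227.22   60.45] [-0.07  0.2  -0.67  0.02 -0.54  1.48]
-40 0.3 [ 466.31 -227.71   40.2 ] [-0.06  0.19 -0.84  0.1  -0.24  1.4 ]
-40 0.36 [ 468.56 -228.02   32.29] None
-55 0 [ 447.45 -225.09   81.  ] [-0.07  0.22 -0.56  0.   -0.79  1.51]
-55 0.15 [ 448.1  -225.18   58.21] [-0.06  0.19 -0.71  0.02 -0.53  1.48]
-55 0.3 [ 452.12 -225.74   35.77] [-0.06  0.18 -0.88  0.11 -0.21  1.38]
-55 0.36 [ 454.65 -226.09   27.01] None
-70 0 [ 432.59 -223.03   81.  ] [-0.07  0.2  -0.59  0.   -0.78  1.5 ]
-70 0.15 [ 433.41 -223.14   55.97] [-0.06  0.17 -0.74  0.02 -0.52  1.48]
-70 0.3 [ 437.93 -223.77   31.34] [-0.06  0.17 -0.92  0.14 -0.18  1.36]
-70 0.36 [ 440.75 -224.16   21.72] None
1 [ 0.24  0.33 -0.66  0.   -0.58 -1.82]
-40 0 [ 462.3  -227.15   81.  ] [-0.08  0.24 -0.53  0.   -0.8  -1.63]
-40 0.15 [ 462.79 -227.22   60.45] [-0.07  0.2  -0.67  0.02 -0.54 -1.66]
-40 0.3 [ 466.31 -227.71   40.2 ] [-0.06  0.19 -0.84  0.1  -0.24 -1.74]
-40 0.36 [ 468.56 -228.02   32.29] None
-55 0 [ 447.45 -225.09   81.  ] [-0.07  0.22 -0.56  0.   -0.79 -1.64]
-55 0.15 [ 448.1  -225.18   58.21] [-0.06  0.19 -0.71  0.02 -0.53 -1.66]
-55 0.3 [ 452.12 -225.74   35.77] [-0.06  0.18 -0.88  0.11 -0.21 -1.76]
-55 0.36 [ 454.65 -226.09   27.01] None
-70 0 [ 432.59 -223.03   81.  ] [-0.07  0.2  -0.59  0.   -0.78 -1.64]
-70 0.15 [ 433.41 -223.14   55.97] [-0.06  0.17 -0.74  0.02 -0.52 -1.67]
-70 0.3 [ 437.93 -223.77   31.34] [-0.06  0.17 -0.92  0.14 -0.18 -1.78]
-70 0.36 [ 440.75 -224.16   21.72] None
```

```bash
cat >> h.py <<'E'
D=0.2
def go(orig,yaw,pitch,gx,gz,v=150):
    bot.line_to(bar2tcp(orig,yaw,pitch,gx,gz),v,q(yaw,pitch-D))
def wview(st=None):
    c=bot.get_calibration("wrist"); s=bot.read_state() if st is None else st
    T=np.eye(4);T[:3,:3]=Ro.from_quat(s["eef_rot"]).as_matrix();T[:3,3]=s["tcp_pos"]
    return c,np.linalg.inv(T@c["T_tool_cam"])
def snap(*names,tag):
    for n in names:
        cv2.imwrite(f"pics/{n}_{tag}.png",bot.camera(n)[:,:,::-1])
E
python3 - <<'E'
from h import *
np.set_printoptions(precision=4,suppress=True)
bot.move_ptp([483.5,-110,170],q(-.06,-D))
c,V=wview(); snap("wrist",tag="1"); np.save("V1.npy",V); s=bot.read_state(); print(s["t"],s["tcp_pos"],s["joint_pos"])
bot.move_ptp([450,-230,200],q(YAW,-D))
c,V=wview(); snap("wrist",tag="2"); np.save("V2.npy",V); s=bot.read_state(); print(s["t"],s["tcp_pos"],s["contact_force"])
E
```

```text
3.1167 [ 483.752  -109.4701  170.0078] [ 0.1416  0.2383 -0.2956 -0.042  -1.2331  1.3878]
3.7417 [ 450.002  -229.8704  199.8899] [ 0.5278  0.75   -0.2914]
```

View pics/wrist_1.png

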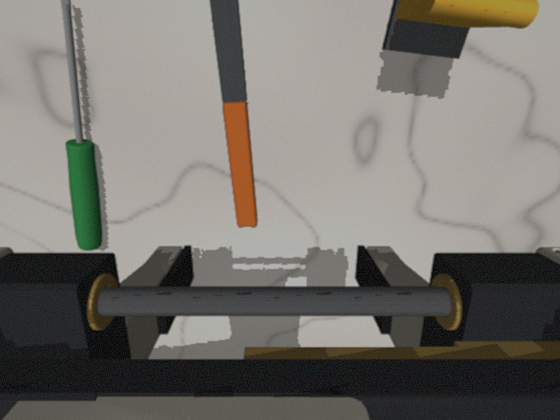

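View pics/wrist_2.png

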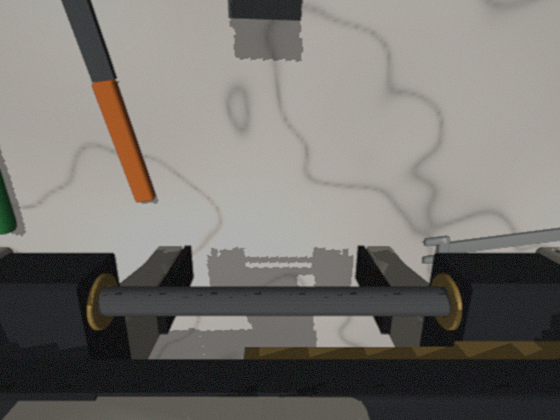

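```bash
python3 - <<'E'
from h import *
np.set_printoptions(precision=1,suppress=True)
c=bot.get_calibration("wrist");V1=np.load("V1.npy");V2=np.load("V2.npy")
for k,a,b,z in (("hend",(247,226),(145,201),14),("junc",(234.5,102),(104,81),14),("plate far corner R",(463,59),(301,20),10),("plate L",(384,51),(229,17),10)):
    print(k,onz(c,a,z,V1),onz(c,b,z,V2),tri([ray(c,a,V1),ray(c,b,V2)]))
for p in ([409,-76.5,14],[538,-77,14]): print(proj(c,np.array(p),V1))
print(ray(c,(280,210),V1))
print(onz(c,(438,25),20,V1))
E
```

```text
hend [410.6 -76.4  14. ] [410.4 -77.7  14. ] (array([408.9, -76. ,  11. ]), [np.float64(0.1699739384568374), np.float64(0.16997393845684947)])
junc [539.5 -78.2  14. ] [539.  -81.3  14. ] (array([538.4, -77.4,   6.5]), [np.float64(0.2280073372606315), np.float64(0.22800733726049335)])
plate far corner R [ 562.  -274.3   10. ] [ 562.7 -270.9   10. ] (array([ 562.7, -270.3,   17.4]), [np.float64(0.10118119832776881), np.float64(0.10118119832798428)])
plate L [ 572.2 -207.1   10. ] [ 573.9 -208.5   10. ] (array([ 573. , -208. ,    8.1]), [np.float64(0.9723202913643527), np.float64(0.9723202913641669)])
[247.3 227.2]
[233.3 103.8]
(array([ 592.8, -116.4,  309.7]), array([-0.5,  0. , -0.9]))
[ 588.8 -244.3   20. ]
```

Both wrist views show the handle end at about (410,-77) and the handle/blade joint at (539,-78). That agrees with the fixed cameras and with the 130 mm handle length. The foot plate's end gives a fulcrum at about (597.5,-245), which also agrees. I'm grasping now.

```bash
sed -i 's/^YAW=.*/YAW=-0.145; FUL=np.array([597.7,-245.,82.])/' h.py; cat >> h.py <<'E'
GX,GZ=-55.,3.5
E
python3 - <<'E'
from h import *
np.set_printoptions(precision=3,suppress=True)
O=np.array([539,-77.3,0.])
bot.move_gripper(60,60)
bot.move_ptp(bar2tcp(O+[0,0,60],-.008,0,GX,GZ),q(-.008,-D))
go(O,-.008,0,GX,GZ,100)
s=bot.read_state(); print(s["tcp_pos"],s["contact_force"])
bot.move_gripper(10,60)
print(bot.read_state()["width"])
go(O+[0,0,110],-.008,0,GX,GZ,120)
bot.pause(.3)
s=bot.read_state(); print(s["t"],s["tcp_pos"],s["contact_force"],s["moment"],s["width"])
snap("side","top","wrist",tag="3")
im=cv2.imread("pics/side_3.png")[60:280,180:420]; cv2.imwrite("pics/side_3c.png",cv2.resize(im,None,fx=3,fy=2.7,interpolation=cv2.INTER_CUBIC))
E
```

```text
[484.408 -77.129   3.938] [ 0.167 -0.244  0.225]
21.23518320707659
8.1083 [483.824 -76.895 113.064] [ 0.263 -0.684 -2.765] [ 0.002 -0.769  0.043] 21.090981748568026
```

View pics/side_3c.png

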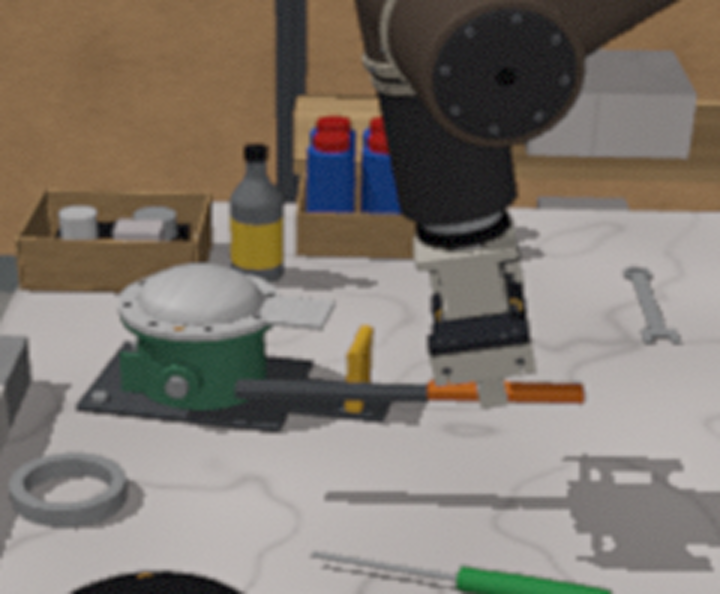

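View pics/wrist_3.png

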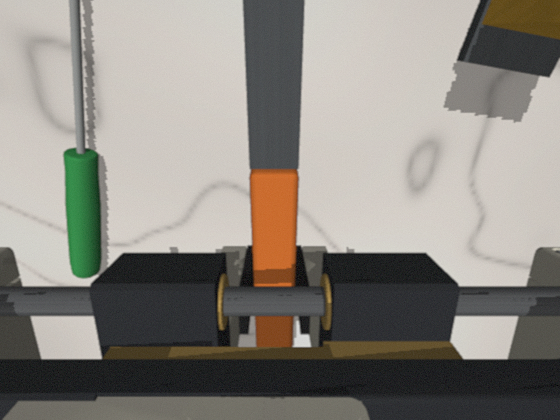

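View pics/top_3.png

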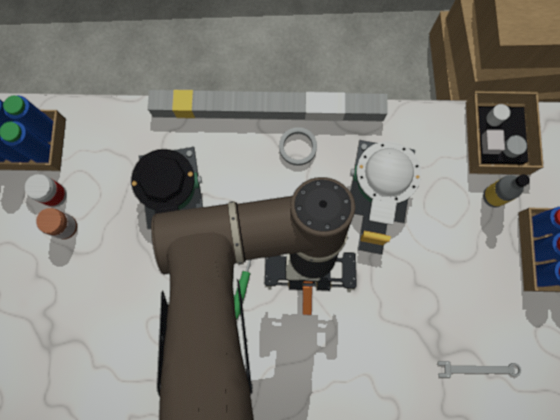

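```bash
python3 - <<'E'
from h import *
np.set_printoptions(precision=1,suppress=True)
S=bot.get_calibration("side");s=bot.read_state()
B=Ro.from_quat(s["eef_rot"])*Ro.from_euler('x',-np.pi)*Ro.from_euler('y',-D)
print(B.as_euler('zyx'))
o=s["tcp_pos"]-B.apply([GX,0,GZ]); print(o)
for p in ([160,11,8],[160,11,0],[160,0,8],[-130,11,14],[-130,11,0],[0,11,14],[0,11,0]): print(p,proj(S,o+B.apply(p)))
im=cv2.imread("pics/side_3.png")
cv2.imwrite("pics/side_3d.png",cv2.resize(im[190:220,250:385],None,fx=5.9,fy=8,interpolation=cv2.INTER_CUBIC))
c,V=wview(s); print(proj(c,o+B.apply([0,11,14]),V),proj(c,o+B.apply([0,-11,14]),V))
E
```

```text
[-0.  0. -0.]
[538.9 -77.3 109.8]
[160, 11, 8] [258.  203.3]
[160, 11, 0] [258.1 206.1]
[160, 0, 8] [258.4 201.2]
[-130, 11, 14] [375.4 205.2]
[-130, 11, 0] [374.9 210.1]
[0, 11, 14] [322.4 203.4]
[0, 11, 0] [322.2 208.3]
[247.5 174.1] [298.7 174. ]
```

View pics/side_3d.png

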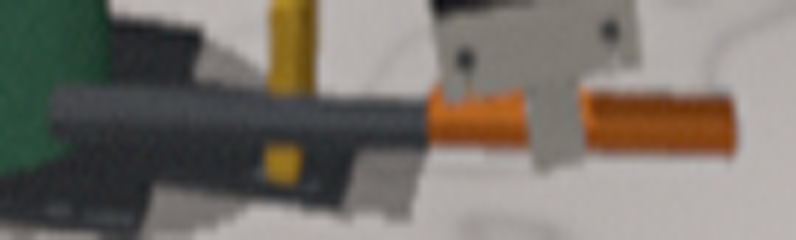

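The bar is held level, with the tip at most about 1-2 mm low. Next I'll move it beside the lug and slide it in sideways between the fulcrum (82) and the lug (100).

```bash
python3 - <<'E'
from h import *
np.set_printoptions(precision=2,suppress=True)
F=97
go(pivot(F,.01,lift=5,side=80),YAW,.01,GX,GZ,120)
s=bot.read_state(); print(s["t"],s["contact_force"],s["moment"])
go(pivot(F,.01,lift=5,side=25),YAW,.01,GX,GZ,60)
s=bot.read_state(); print(s["t"],s["contact_force"],s["moment"])
go(pivot(F,.01,lift=5,side=0),YAW,.01,GX,GZ,50)
bot.pause(.2)
s=bot.read_state(); print(s["t"],s["tcp_pos"],s["contact_force"],s["moment"])
snap("side","top","wrist",tag="4")
im=cv2.imread("pics/side_4.png")[140:230,220:400]; cv2.imwrite("pics/side_4c.png",cv2.resize(im,None,fx=4.4,fy=4.4,interpolation=cv2.INTER_CUBIC))
im=cv2.imread("pics/top_4.png")[130:330,290:450]; cv2.imwrite("pics/top_4c.png",cv2.resize(im,None,fx=3,fy=3,interpolation=cv2.INTER_CUBIC))
E
```

```text
9.0417 [ 0.6   0.65 -3.65] [-0.07 -0.74  0.05]
10.1083 [ 0.49 -0.23 -2.37] [-0.14 -0.68  0.01]
10.9583 [ 447.22 -222.86   88.99] [-0.05 -0.48 -2.54] [-0.13 -0.63 -0.01]
```

View pics/side_4c.png

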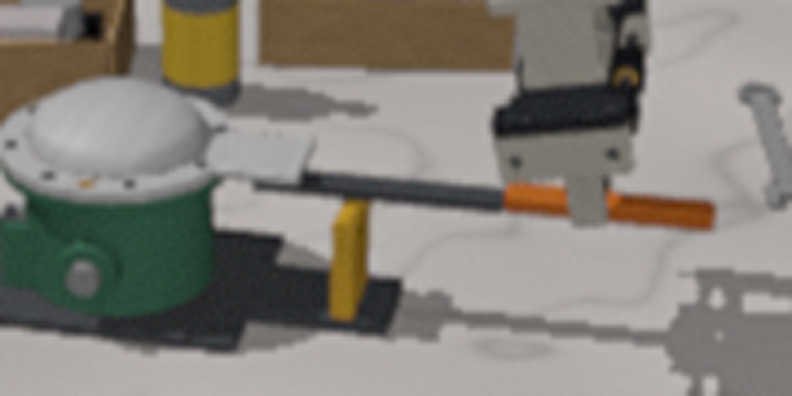

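View pics/top_4c.png

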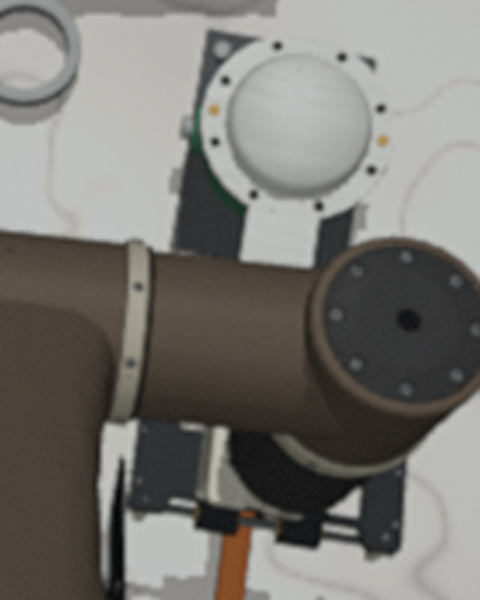

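View pics/wrist_4.png

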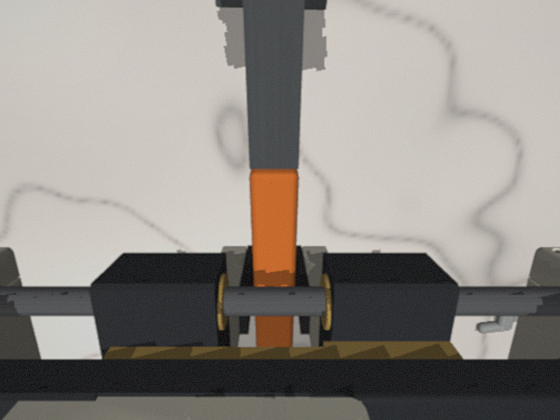

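The blade lies over the post. Its tip shows under the lug at crop (258,185), there's no contact force, and the wrist view has the bar centred on the foot plate. Now I'll lower it onto the fulcrum.

```bash
python3 - <<'E'
from h import *
np.set_printoptions(precision=2,suppress=True)
F=97
for L in (3,2,1,0,-1):
    go(pivot(F,.01,lift=L),YAW,.01,GX,GZ,20); bot.pause(.1)
    s=bot.read_state(); print(L,s["t"],s["tcp_pos"],s["contact_force"],s["moment"])
    if s["contact_force"][2]>2: break
E
```

```text
3 11.4583 [ 447.15 -223.03   86.95] [-0.59 -0.21 -1.78] [-0.1  -0.65  0.01]
2 11.8083 [ 447.17 -223.03   85.95] [-0.14  0.06 -2.07] [-0.17 -0.7  -0.01]
1 12.1583 [ 447.22 -223.05   85.01] [ 0.36 -0.21 -1.55] [-0.09 -0.75 -0.03]
0 12.5083 [ 447.28 -223.04   84.05] [-0.07  0.25 -1.49] [-0.16 -0.82 -0.03]
-1 12.8583 [ 447.31 -223.05   83.05] [-0.32 -0.1  -1.46] [-0.14 -0.82  0.01]
```

```bash
python3 - <<'E'
from h import *
np.set_printoptions(precision=2,suppress=True)
F=97
for p in (.08,.14,.18,.21,.24,.26,.28):
    go(pivot(F,p,lift=-1),YAW,p,GX,GZ,30); bot.pause(.1)
    s=bot.read_state(); print(p,s["t"],s["tcp_pos"],s["contact_force"],s["moment"],s["width"])
    if np.linalg.norm(s["contact_force"])>45: break
snap("side",tag="5")
im=cv2.imread("pics/side_5.png")[140:230,220:400]; cv2.imwrite("pics/side_5c.png",cv2.resize(im,None,fx=4.4,fy=4.4,interpolation=cv2.INTER_CUBIC))
E
```

```text
0.08 13.4667 [ 446.86 -222.99   72.42] [-1.86 -0.24 -1.13] [-0.11 -0.23  0.01] 21.2998365737077
0.14 14.025 [ 447.33 -223.06   63.33] [-0.24  0.26 -1.54] [0.03 0.03 0.02] 21.272603693077325
0.18 14.475 [ 449.3  -223.45   58.26] [-0.7   0.5   4.64] [ 0.08  0.15 -0.  ] 21.674696170774233
0.21 14.875 [ 450.07 -223.59   53.9 ] [-0.63 -0.45  6.81] [-0.01  0.25 -0.04] 21.33743663029639
0.24 15.275 [ 450.93 -223.73   49.5 ] [-0.77  0.54  7.32] [-0.11  0.29 -0.01] 21.104230494527535
0.26 15.625 [ 451.55 -223.79   46.51] [-1.06  0.05  7.01] [-0.13  0.17  0.05] 21.108436051405366
0.28 15.975 [ 452.29 -223.88   43.59] [-0.49 -1.01  7.73] [-0.18  0.23 -0.03] 21.142828150112173
```

View pics/side_5c.png

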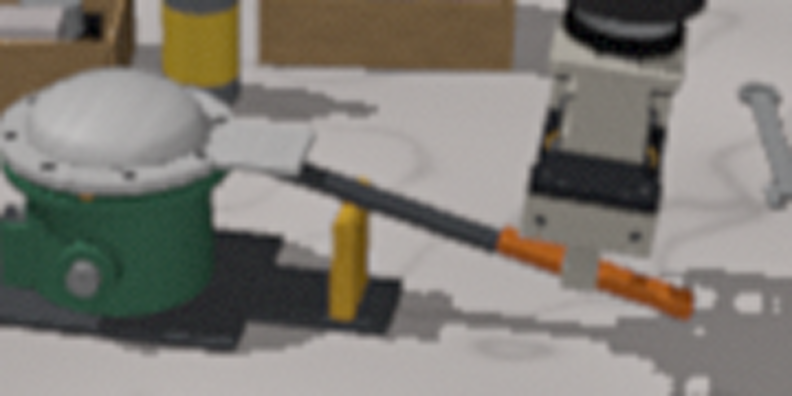

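The cover is visibly rising, with the lug edge about 2.3 px higher. I'll press further and measure the rise by image registration.

```bash
cat > rise.py <<'E'
from h import *
def rise(tag):
    S=bot.get_calibration("side")
    a=cv2.imread("pics/side_4.png",0);b=cv2.imread(f"pics/side_{tag}.png",0)
    out=[]
    for x0,y0,w,h in ((222,160,46,24),(266,171,18,9)):
        t=a[y0:y0+h,x0:x0+w]; A=cv2.resize(t,None,fx=8,fy=8,interpolation=cv2.INTER_CUBIC)
        B=cv2.resize(b[y0-10:y0+h+4,x0-3:x0+w+3],None,fx=8,fy=8,interpolation=cv2.INTER_CUBIC)
        r=cv2.matchTemplate(B,A,cv2.TM_CCOEFF_NORMED);_,v,_,l=cv2.minMaxLoc(r)
        out.append(((l[0]/8-3),(10-l[1]/8),v))
    p=np.array([751,-267,120.]);k=proj(S,p)[1]-proj(S,p+[0,0,10])[1]
    return [(round(o[0],2),round(o[1]*10/k,1),round(o[2],3)) for o in out]
E
python3 - <<'E'
from rise import *
np.set_printoptions(precision=2,suppress=True)
print(rise("5"))
F=97
for p in (.30,.32):
    go(pivot(F,p,lift=-1),YAW,p,GX,GZ,30); bot.pause(.15)
    s=bot.read_state(); print(p,s["t"],s["tcp_pos"],s["contact_force"],s["moment"],s["width"])
snap("side",tag="6"); print(rise("6"))
E
```

```text
[(-0.12, np.float64(6.2), 0.966), (0.0, np.float64(6.2), 0.979)]
0.3 16.425 [ 453.06 -223.98   40.64] [0.06 0.26 7.63] [-0.19  0.13 -0.04] 21.150547513862197
0.32 16.825 [ 453.93 -224.08   37.76] [-0.45 -0.66  7.71] [-0.2   0.11 -0.04] 21.129551111847583
[(-0.12, np.float64(8.9), 0.956), (0.25, np.float64(8.5), 0.963)]
```

```bash
python3 - <<'E'
from rise import *
np.set_printoptions(precision=2,suppress=True)
F=97
go(pivot(F,.335,lift=-1),YAW,.335,GX,GZ,30); bot.pause(.3)
s=bot.read_state(); print(s["t"],s["contact_force"])
snap("side",tag="7"); print(rise("7"))
for p,L in ((.2,0),(.1,2),(.02,6)):
    go(pivot(F,p,lift=L),YAW,p,GX,GZ,40)
    s=bot.read_state(); print(p,s["t"],s["tcp_pos"],s["contact_force"],s["moment"])
bot.pause(.2)
snap("side",tag="8"); print(rise("8"))
im=cv2.imread("pics/side_8.png")[140:230,220:400]; cv2.imwrite("pics/side_8c.png",cv2.resize(im,None,fx=4.4,fy=4.4,interpolation=cv2.INTER_CUBIC))
E
```

```text
17.425 [ 0.21 -0.32  8.44]
[(-0.12, np.float64(9.7), 0.958), (0.25, np.float64(9.3), 0.972)]
0.2 18.1667 [ 448.06 -223.12   54.8 ] [ 0.23 -0.38 -1.77] [-0.05 -0.08 -0.  ]
0.1 18.75 [ 446.29 -222.84   71.73] [-0.67 -0.06 -3.45] [-0.13 -0.31 -0.  ]
0.02 19.3083 [ 446.65 -222.88   88.05] [-0.41 -0.44 -2.52] [-0.06 -0.57  0.02]
[(-0.12, np.float64(9.7), 0.958), (0.25, np.float64(9.3), 0.974)]
```

View pics/side_8c.png

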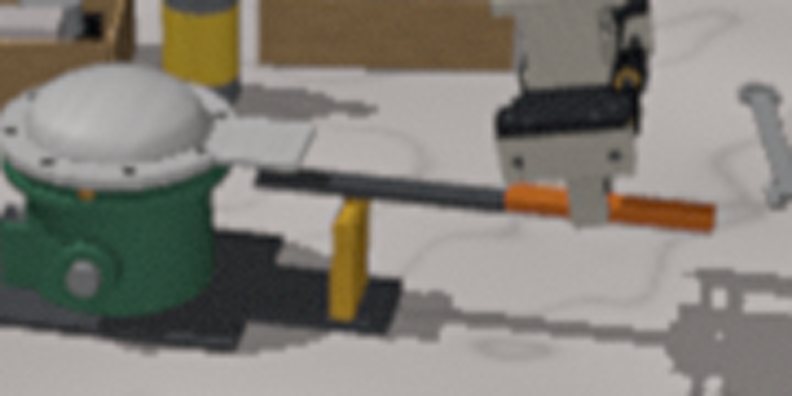

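The cover stays about 9.5 mm up and the bar is free below the lug. I'll slide it out and lay it down.

```bash
python3 - <<'E'
from rise import *
np.set_printoptions(precision=2,suppress=True)
F=97
go(pivot(F,.02,lift=6,side=85),YAW,.02,GX,GZ,70)
O=np.array([539,-77.3,0.])
go(O+[0,0,60],-.008,0.01,GX,GZ,120)
go(O+[0,0,8],-.008,0.01,GX,GZ,80)
for z in (5,3,2,1,0):
    go(O+[0,0,z],-.008,0.005,GX,GZ,20); bot.pause(.1)
    s=bot.read_state(); print(z,s["t"],s["tcp_pos"],s["contact_force"],s["moment"])
    if s["contact_force"][2]>3: break
bot.move_gripper(50); bot.pause(.2)
s=bot.read_state(); print(s["width"],s["contact_force"])
t=s["tcp_pos"]
bot.line_to(t+[-10,0,100],80)
bot.move_joints([1.607,0.359,0.012,0,-1.224,-0.288])
bot.pause(.3)
snap("side","top",tag="9"); print(rise("9"),bot.read_state()["t"],bot.read_state()["contact_force"])
E
```

```text
5 22.85 [484.09 -76.84   8.38] [ 0.52  0.69 -3.49] [-0.03 -0.65  0.05]
3 23.2 [483.97 -76.89   6.2 ] [-0.16 -0.12 -2.96] [-0.01 -0.68  0.03]
2 23.55 [483.97 -76.87   5.22] [-0.6   0.36 -3.42] [-0.01 -0.74 -0.03]
1 23.9 [483.95 -76.85   4.2 ] [ 0.06  0.04 -3.07] [-0.01 -0.73  0.02]
0 24.25 [484.16 -76.85   3.58] [-0.93  0.2   4.17] [ 0.24  0.11 -0.05]
49.90166782767387 [-0.43 -0.34  0.24]
[(-0.12, np.float64(9.7), 0.958), (0.12, np.float64(9.3), 0.972)] 29.7917 [-0.42  0.97  0.65]
```

View pics/side_9.png

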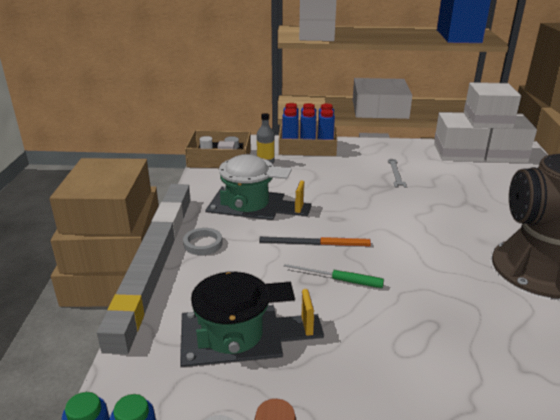

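View pics/top_9.png

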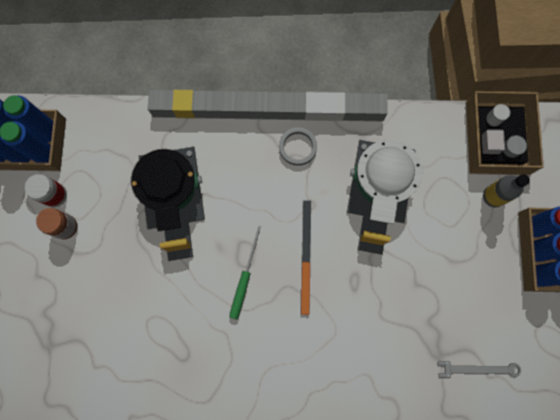

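The bar lies flat at its old spot: (260,240) to (370,242) in the side view, the same as at the start. The bright cover is raised, the black cover looks unchanged, and the arm is clear. I'm handing in.

```bash
python3 - <<'E'
from plant import bot
print(bot.close_job())
E
```

```text
the job is handed in; nothing more can be done
None
```

The bright cover is levered up about 9.5 mm, the bar is back flat on the table, and the job was handed in at about 30 s of the 61 s allowed. No verdict was reported.

- **What I did:** I gripped the bar on its handle and slid the blade in sideways between the fulcrum and the lug. I then pressed the handle down until the bar was tilted about 0.335 rad. Finally I drew the bar out and laid it where it had been.
- **Cover height:** Matching the side-camera images before and after gave a rise of 9.3–9.7 mm. It measured the same after the bar was removed.
- **Forces:** The wrist force stayed under about 10 N at every reading. The gripper stayed well away from the covers.
- **Last pictures:** The bar lies flat and clear of the cover. The black cover looks unchanged, though I judged that by eye and did not measure it. The arm is clear of everything.
- **Small disagreements:** The camera views differed from each other by 2–5 mm at most points and by about 10–15 mm at two: the lug's near corner in the side view and the fulcrum's near end. For those I relied on the top and wrist views and the given sizes. The contact force when the bar was lowered onto the fulcrum was only about 1 N, so that touch was not clearly confirmed until levering began.

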